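# Put the hold-down kit back in its fitted tray

## Robot

A 7-joint arm with a two-finger parallel gripper is mounted at the origin on a cart in front of the work surface, level with it; the furniture and walls round the work are solid. World frame = base frame: x ahead of the robot, y to its left, z up, the work surface at z = 0. Lengths are in m, angles in rad, forces in N, time in s.
With the tool pointing down it reaches from about 0.425 to 0.95 m from the base axis. Payload 16.7 kg.
Tool frame: the origin (TCP) lies at the very end of the fingers, on their centre line; the grasp point (between the pads) lies 19 mm behind it; z points along the fingers, y is the line along which they close (so a half turn about z gives the same grasp; the last joint's range is limited). The gripper opens to 94 mm and grips with 3 to 60 N. Pads are 16 mm wide; open, the fingers measure 119 mm over their backs; the gripper's body (75 mm by 177 mm) begins 78 mm behind the grasp point.
Start: joints at [1.171, 0.426, 0.074, 1.606, -0.034, 1.111, -0.067], TCP at [0.167, -0.654, 0.205] pointing down, gripper open.
Joint ranges: [-2.85, 2.85], [-0.5, 2.14], [-1.23, 1.37], [0.21, 2.46], [-1.02, 4.16], [0.16, 2.05], [-2.73, 2.73]. Speed limits (rad/s): [1.89, 1.89, 2.39, 2.39, 3.01, 3.01, 3.01].

## Interface

Orientations are given as [roll, pitch, yaw] about the fixed x, y, z axes, in that order (R = Rz(yaw) Ry(pitch) Rx(roll)).
In Python, from plant import manip gives the robot as it stands.
- The arm moves only by the tool apply_moves, never from a script. Its argument "deltas" is a list of rows, each an object of numbers: "x", "y", "z": the shift along the tool's x, y, z in cm; "wx", "wy", "wz": the turn, a rotation vector about the tool's x, y, z in rad; "grip": the finger opening in cm, from 0 to 9.4. A call has 1 to 12 rows; each row shifts and turns the commanded pose from where the row before left it, along the tool's axes as they then stand; what a row does not reach is not made up. A row lasts 1/10 s, in which the tool goes at most 50 mm and 8.59 degrees, less where a joint would pass 70% of its speed; a pose out of reach is approached as far as the arm can. A call is refused whole if a number of a shift passes 5 or a number of a turn 0.15, either way. A call with a gripper value outside its range is refused whole. The fingers move at their own pace and stop on an object; "grip_force" is the grip in N (left out, the last holds). Time passes only in rows, so rows that do not move let the fingers close. It gives the time, the measured TCP pose, the force, the opening and the grip force at its end, in the units of the state.
- manip.observe(): the state, without advancing time (a new reading comes with each control period).
- manip.capture(name): name is "side" or "top"; returns a dict with "image" (384x512x3 uint8, red, green, blue), "z_map" (384x512 float32, m along the optical axis (not along the pixel's ray), 0 where there is no reading), "K" (3x3 intrinsics, pixels), "dist_coeffs" ([k1, k2, p1, p2, k3] as OpenCV has them; the pictures are not rectified), "rvec" (rotation vector, rad) and "tvec" (3), from world to camera coordinates, as OpenCV has them. Camera axes: x right, y down, z forward; pixel columns grow to the right and rows downward; lengths in m; the calibration is good to about 2 mm. A picture is of the moment at which its call begins.
- manip.hand_in(): hands the job in; it is judged then, once.
The state is a dict: "time_s": time; "q": joint angles; "qd": joint speeds; "joint_torque": joint torques, N m; "position": TCP position; "orientation": TCP orientation; "ft_force": force on the tool from outside, world axes, zero at the start; "ft_torque": the same for the moment, N m; "grip_width": finger opening in m; "grasp_force": force on a finger pad.
Only numpy, scipy, OpenCV 4.12 (cv2) and the standard library are available. Lean on these libraries where they do the work, as an engineer would, in place of code of your own. Each camera call takes 0.05 s, during which the arm holds its last target. There are 200 camera calls.

## Task

The hold-down kit is to go out on the truck, but it was put back wrongly: the nut lies in the packing block's pocket, the block lies in the wedge's pocket, and the wedge and the tin of anti-seize are still out on the bench. Put all four back so that each sits flat on the floor of the pocket cut to its shape: nut in the small round one, tin in the large round one, steel block in the short rectangular one, wooden wedge in the long one. Leave the tape measure and the nail carton where they are.

Things in the scene. Friction and masses are not known exactly. Their poses are not given: they have to be found in the camera images.
- clamp_nut: large rusty brown nut, round-looking with a hole, 38 to 40 mm across and 22 mm high, 0.12 kg, lying flat. Origin at the centre of its underside, z up. At the start it lies in the pocket of block_insert, its top 12 mm proud of the foam
- packing_block: bright steel packing block, 50 x 32 x 25 mm high, 0.3 kg, lying flat. Origin: centre of its underside, z up. Its 50 mm length lies along its own y axis turned by +0.313 rad (counter-clockwise from above), the 32 mm width square to that. At the start it lies lengthwise in the pocket of wedge_insert, its top 15 mm proud of the foam
- wood_wedge: light wooden wedge, 100 mm long, 36 mm wide (sides parallel, upright), 26 mm high at the thick end falling straight to 4 mm at the thin one, 0.05 kg. Origin: centre of its flat underside, z up. Its length from thick to thin end points along its own y axis turned by -0.349 rad (clockwise from above). Its mass centre is 12 mm from the origin towards the thick end. It may lie either way round in its pocket
- grease_tin: round red tin with a light grey lid, 64 mm across the lid (62 mm below it), 47 mm high, 0.16 kg, standing on the bench. Origin at the centre of its underside, z up
- nut_insert: black foam insert with a yellow layer underneath, 100 mm (its x) by 130 mm (its y), 16 mm high; one of four lying two by two in a fixed aluminium tray. Its pocket is the small round one, 56 mm across, centred on the origin, 10 mm deep. Origin: centre of the underside, z up; yellow pocket floor 6 mm, black top face 16 mm above it (10 and 20 mm above the bench)
- block_insert: foam insert as nut_insert, with the short rectangular pocket: 66 mm along its y axis, 48 mm along its x axis, 10 mm deep, a half-round finger notch (radius 13 mm) in the middle of each long side. Origin and heights as nut_insert. At the start the nut lies in it
- wedge_insert: foam insert as nut_insert, with the long rectangular pocket: 116 mm along its y axis, 52 mm along its x axis, 10 mm deep, a half-round finger notch (radius 13 mm) in the middle of each long side. Origin and heights as nut_insert. At the start the block lies in it
- tin_insert: foam insert as nut_insert, with the large round pocket, 80 mm across and 10 mm deep. Origin and heights as nut_insert. Empty at the start
- tape_measure: bystander: dark grey tape measure standing on edge on the bench, 84 x 61 x 58 mm high, to the right of the tray; not to be moved. Origin at the centre of its underside
- nail_carton: bystander: white and blue carton, 90 x 66 x 35 mm high, on the bench to the left behind the tray; not to be moved. Origin at the centre of its underside
Mind the look-alikes: they are no part of the job. Leave any pink look-alike of the packing_block alone.

How it is judged:
At the end, for the whole second after the job is handed in: Nut, block, wedge and tin are each released, at rest and flat on the floor of their own pocket: centre within 12 mm (nut, tin) or 14 mm (block, wedge) of its centre, underside within 3 mm of the floor, tilt under 0.06 to 0.1 rad. Tape measure and nail carton moved no more than 20 mm (horizontal distance between clamp_nut and nut_insert below 0.012 m and z of clamp_nut in the frame of nut_insert below 0.009 m and angle between clamp_nut's own z axis and vertical below 0.1 rad and horizontal distance between packing_block and block_insert below 0.014 m and z of packing_block in the frame of block_insert below 0.009 m and angle between each of packing_block, grease_tin's own z axis and vertical below 0.08 rad and horizontal distance between wood_wedge and wedge_insert below 0.014 m and z of wood_wedge in the frame of wedge_insert below 0.009 m and angle between wood_wedge's own z axis and vertical below 0.06 rad and horizontal distance between grease_tin and tin_insert below 0.012 m and z of grease_tin in the frame of tin_insert below 0.009 m and linear speed of each of clamp_nut, packing_block, wood_wedge, grease_tin below 0.02 m/s); the robot touches nothing.
It fails at once if the tape measure was moved more than 20 mm (distance of tape_measure from where it was at the start of the episode above 0.02 m).
It fails at once if the nail carton was moved more than 20 mm (distance of nail_carton from where it was at the start of the episode above 0.02 m).
It also fails if it takes over 141 s, if anything falls off the work surface, if the arm or the gripper's body presses on something with over 40 N, if the wrist force passes 120 N, or if a joint passes its speed limit or range.

## Working session

There is one attempt and no reset: what is moved stays moved. The work goes in short steps, Python scripts to look and compute and a tool call to move; the robot and the scene stay as the last step left them, time stands still between calls to the robot, and variables do not carry over. Pictures are saved under pics/ and viewed, at most 15 in all, crops included, and the job is handed in when it is done.

Besides the shell and the picture viewer there is one more tool, called after "Emit:" as name(argument=value, ...), one argument or row to a line, values as JSON. apply_moves: Moves the arm, as the interface text tells. Its arguments: {"type":"object","properties":{"deltas":{"type":"array"},"grip_force":{"type":"number"}},"required":["deltas"]}

```bash
ls; mkdir -p pics; cat > h.py <<'E'
import numpy as np,cv2
from plant import manip
def cap(n):
    c=manip.capture(n); c['R']=cv2.Rodrigues(np.array(c['rvec'],float))[0]; c['t']=np.array(c['tvec'],float).ravel(); return c
def ray(c,px,z):
    px=np.array(px,float).reshape(-1,1,2)
    u=cv2.undistortPoints(px,np.array(c['K'],float),np.array(c['dist_coeffs'],float)).reshape(-1,2)
    d=np.c_[u,np.ones(len(u))]@c['R']; o=-c['R'].T@c['t']
    return o+d*((z-o[2])/d[:,2])[:,None]
def proj(c,P):
    return cv2.projectPoints(np.array(P,float).reshape(-1,3),np.array(c['rvec'],float),c['t'],np.array(c['K'],float),np.array(c['dist_coeffs'],float))[0].reshape(-1,2)
def cloud(c):
    zm=c['z_map'];v,u=np.mgrid[:384,:512]
    n=cv2.undistortPoints(np.stack([u,v],-1).reshape(-1,1,2).astype(float),np.array(c['K'],float),np.array(c['dist_coeffs'],float)).reshape(384,512,2)
    P=np.dstack([n*zm[...,None],zm]); W=(P-c['t'])@c['R']; W[zm==0]=np.nan
    return W
def save(c,f,crop=None,s=1):
    im=c['image'][...,::-1]
    if crop: im=im[crop[1]:crop[3],crop[0]:crop[2]]
    cv2.imwrite('pics/'+f,cv2.resize(im,None,fx=s,fy=s,interpolation=cv2.INTER_CUBIC))
E
python3 - <<'E'
from h import *
for n in('top','side'):
    c=cap(n);save(c,n+'0.png',s=1.5); print(n,-c['R'].T@c['t'],c['K'])
s=manip.observe();print(s['time_s'],s['position'],s['orientation'],s['grip_width'],s['ft_force'])
E
```

```text
pics
top [ 0.32509885 -0.04031369  1.11545408] [[370.53830691   0.         250.17630837]
 [  0.         370.53830691 188.14334379]
 [  0.           0.           1.        ]]
side [ 0.3944375  -1.11048968  0.45255815] [[351.7793548    0.         254.99203544]
 [  0.         351.7793548  190.81599078]
 [  0.           0.           1.        ]]
0.1 [ 0.16736594 -0.65349887  0.20484331] [-3.14042252e+00  9.92663208e-05  2.50754154e-01] 0.09389131178373186 [0.67305553 1.19274166 0.6156082 ]
```

View pics/top0.png

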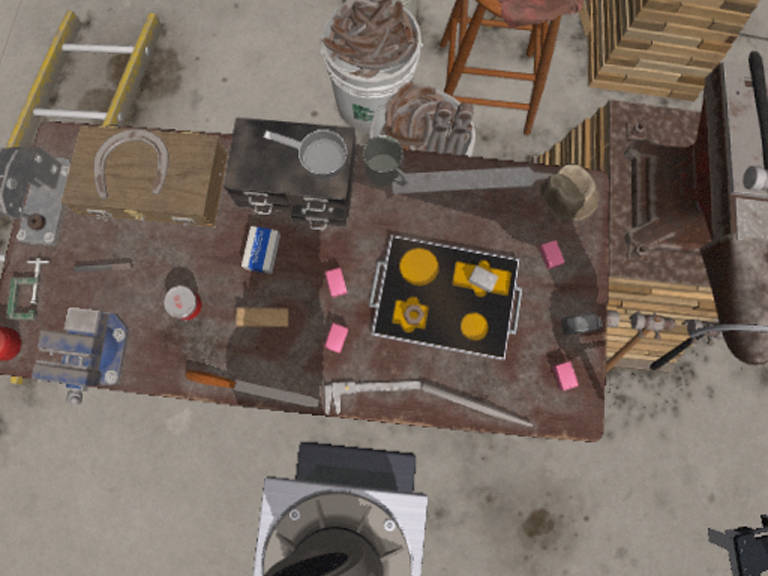

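View pics/side0.png

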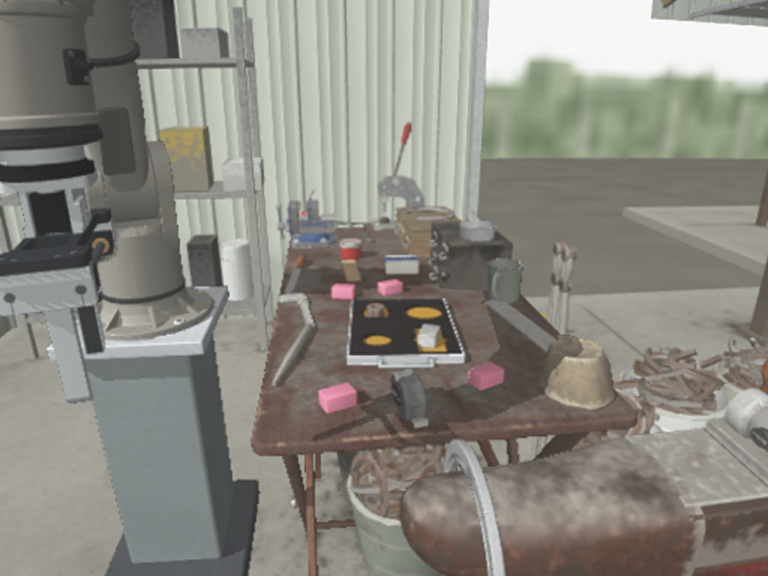

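Top view (512-px coordinates): the nut is at (275,210) in the short pocket, the steel block at (322,186) in the long pocket, the wedge at (175,211) and the tin at (121,201). Empty pockets are at (279,178) (large) and (316,217) (small).

Look-alikes:
- **Block:** pink blocks at (224,188), (225,226), (368,169) and (378,250). The bright steel one at (322,186) is the one I want.
- **Tin:** the red ball at the left edge, (5,228). The tin is the one with the grey lid.
- **Wedge:** the wooden box at (100,115) and the wooden-handled knife at (140,253).
- **Nut:** the brown horseshoe and the black cup at (255,103).

```bash
python3 - <<'E'
from h import *
c=cap('top');im=c['image'];hsv=cv2.cvtColor(im,cv2.COLOR_RGB2HSV)
cv2.imwrite('pics/c0.png',cv2.resize(im[150:245,240:355,::-1],None,fx=6,fy=6,interpolation=cv2.INTER_CUBIC))
np.save('hsv0.npy',hsv)
W=cloud(c)
for n,(u,v) in dict(nut=(275,210),blk=(322,186),wedge=(175,211),tin=(121,201),tp=(279,178),np_=(316,217),foam=(300,200),bench=(240,240),wood=(100,140),tool=(170,130),tape=(388,216),carton=(174,166),foamL=(258,215)).items():
    print(n,W[v,u].round(3),hsv[v,u])
m=((hsv[...,0]>15)&(hsv[...,0]<30)&(hsv[...,1]>180)&(hsv[...,2]>90)).astype(np.uint8); m[:, :245]=0;m[:,355:]=0;m[:150]=0;m[250:]=0
cs,_=cv2.findContours(m,0,2)
for k in cs:
    if cv2.contourArea(k)>30:
        P=ray(c,k.reshape(-1,2),0.010)[:,:2]
        r=cv2.minAreaRect((P*1000).astype(np.float32)); e=cv2.minEnclosingCircle((P*1000).astype(np.float32)); print('yellow',cv2.boundingRect(k),r,e)
E
```

```text
nut [ 0.495 -0.095  0.012] [ 20 221 142]
blk [ 0.579 -0.228  0.033] [ 15  11 178]
wedge [0.46  0.204 0.016] [ 16  98 127]
tin [0.469 0.363 0.046] [  6  22 165]
tp [ 0.596 -0.098  0.009] [ 21 233 184]
np_ [ 0.487 -0.22   0.01 ] [ 21 236 191]
foam [ 0.532 -0.167  0.021] [12 58 57]
bench [ 0.396  0.    -0.004] [ 11  47 108]
wood [0.638 0.444 0.088] [ 15  83 113]
tool [0.69  0.239 0.085] [10 21 72]
tape [ 0.504 -0.424  0.055] [150   2 116]
carton [0.595 0.224 0.031] [110 178 126]
foamL [ 0.474 -0.046  0.019] [15 28 37]
yellow (307, 209, 18, 18) ((485.69610595703125, -218.71087646484375), (51.8188362121582, 51.53915786743164), 4.308712959289551) ((486.1361389160156, -219.30670166015625), 27.778108596801758)
yellow (262, 198, 24, 24) ((497.3033447265625, -89.17504119873047), (67.05563354492188, 72.2018814086914), 86.2559585571289) ((499.569580078125, -89.90771484375), 38.42662811279297)
yellow (319, 174, 22, 23) ((590.0682373046875, -251.992919921875), (67.69572448730469, 62.38761520385742), 85.14189910888672) ((589.8519897460938, -253.05825805664062), 43.427913665771484)
yellow (302, 174, 22, 24) ((584.0252075195312, -205.80638122558594), (78.25312805175781, 54.196224212646484), 71.69969940185547) ((585.0487670898438, -206.98977661132812), 43.48381423950195)
yellow (266, 166, 26, 24) ((597.3074951171875, -96.86555480957031), (72.56459045410156, 77.05640411376953), 5.939847469329834) ((598.0018310546875, -97.70358276367188), 39.97484588623047)
```

View pics/c0.png

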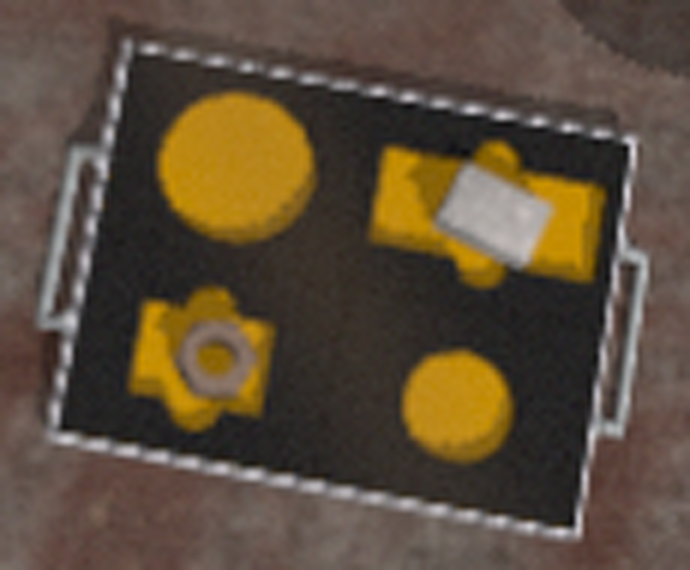

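The crop shows the steel block (crop px (495,213)) in the long pocket and the rusty nut (216,358) in the short one. The two round pockets are empty, at (236,167) and (457,405).

```bash
python3 - <<'E'
from h import *
c=cap('top');im=c['image']
cv2.imwrite('pics/c1.png',cv2.resize(im[175:235,100:205,::-1],None,fx=7,fy=7,interpolation=cv2.INTER_CUBIC))
f=lambda p:np.array(p)/6+np.array([240-.42,150-.42])
def show(n,pts,z,ax=None):
    P=ray(c,f(pts),z)[:,:2]; m=P.mean(0); s=n+' '+str(m.round(4))
    if ax: 
        a,b=ax; d=P[b]-P[a]; s+=' len %.3f ang %.3f'%(np.hypot(*d),np.arctan2(d[1],d[0]))
    print(s)
show('tinpocket',[[236,167]],.015);show('nutpocket',[[457,405]],.015)
wp=[[385,147],[605,180],[592,282],[370,243]];bp=[[143,300],[275,322],[262,417],[130,390]]
for i,j in((0,1),(3,2),(3,0),(2,1)): show('wedgepocket',wp,.015,(i,j));show('blockpocket',bp,.015,(i,j))
for i,j in((0,1),(3,2)): show('block',[[473,160],[553,208],[530,268],[437,213]],.035,(i,j))
show('nut',[[216,358]],.032)
show('tray',[[130,45],[635,140],[577,535],[55,437]],.02,(0,1));show('tray',[[130,45],[635,140],[577,535],[55,437]],.02,(3,0))
E
```

```text
tinpocket [ 0.5962 -0.0977]
nutpocket [ 0.4861 -0.2185]
wedgepocket [ 0.5858 -0.2276] len 0.114 ang -1.619
blockpocket [ 0.4971 -0.0897] len 0.067 ang -1.635
wedgepocket [ 0.5858 -0.2276] len 0.114 ang -1.645
blockpocket [ 0.4971 -0.0897] len 0.067 ang -1.671
wedgepocket [ 0.5858 -0.2276] len 0.051 ang -0.076
blockpocket [ 0.4971 -0.0897] len 0.046 ang -0.044
wedgepocket [ 0.5858 -0.2276] len 0.054 ang -0.070
blockpocket [ 0.4971 -0.0897] len 0.048 ang -0.048
block [ 0.5819 -0.2292] len 0.046 ang -2.026
block [ 0.5819 -0.2292] len 0.053 ang -2.017
nut [ 0.4947 -0.0956]
tray [ 0.54   -0.1599] len 0.263 ang -1.658
tray [ 0.54   -0.1599] len 0.205 ang -0.084
```

View pics/c1.png

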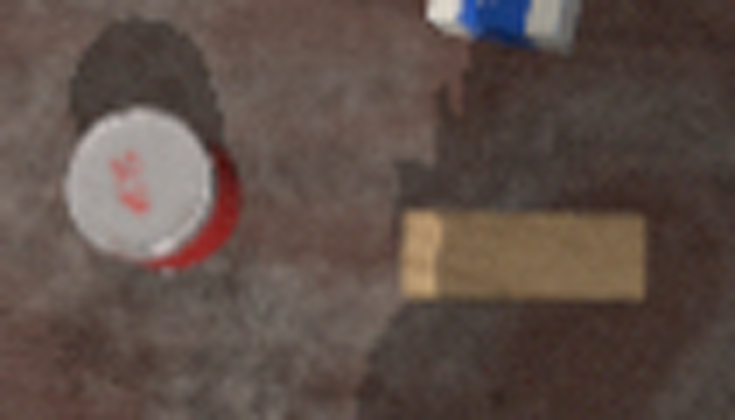

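The tin lid is centred at crop px (140,183). The wedge spans (403–645, 212–300), with a sun/shade edge crossing its left end.

```bash
python3 - <<'E'
from h import *
zs=[]
for _ in range(3): c=cap('top'); zs.append(cloud(c))
W=np.median(zs,0)
for u in range(156,195,3): print(u,[round(float(np.nanmedian(W[204:217,u,2])),3)],end=' ')
print()
f=lambda p:np.array(p)/7+np.array([100-.43,175-.43])
print('tin',ray(c,f([[140,183]]),.047))
print('wedge corners z.012',ray(c,f([[403,212],[645,213],[645,299],[403,299]]),.012).round(4), )
E
```

```text
156 [0.0] 159 [0.024] 162 [0.023] 165 [0.021] 168 [0.018] 171 [0.016] 174 [0.015] 177 [0.013] 180 [0.012] 183 [0.009] 186 [0.008] 189 [0.006] 192 [0.0] 
tin [[0.46916213 0.3668123  0.047     ]]
wedge corners z.012 [[0.4736 0.2618 0.012 ]
 [0.4844 0.1566 0.012 ]
 [0.4473 0.1515 0.012 ]
 [0.4361 0.256  0.012 ]]
```

Emit:
apply_moves(
  deltas=[
    {"wz":-0.139,"grip":7},
    {"wz":-0.139},
    {"wz":-0.139},
    {"wz":-0.139},
    {"wz":-0.139},
    {"wz":-0.139},
    {"wz":-0.139},
    {"wz":-0.139},
    {"wz":-0.139},
    {"x":2},
    {"x":4,"y":2},
    {"x":4,"y":2},
  ],
  grip_force=20,
)

```text
validation failed for argument at $.de...
```

Emit:
apply_moves(
  deltas=[
    {"x":4,"y":2},
    {"x":4,"y":2},
    {"x":4,"y":2},
    {"x":4,"y":2},
    {"x":4,"y":2},
    {"x":4,"y":2},
    {"x":4,"y":2},
    {"x":4,"y":2},
    {"x":4,"y":2},
    {"x":4,"y":2},
    {"x":4,"y":2},
    {"x":2,"y":1},
  ],
)

```text
validation failed for argument at $.de...
```

```bash
cat >> h.py <<'E'
def go(x,y,z=None,yaw=None):
    s=manip.observe();p=s['position'];o=s['orientation'];w=o[2]
    d=np.array([x-p[0],y-p[1],0 if z is None else z-p[2]])
    R=cv2.Rodrigues(np.array([0,0,w]))[0]@cv2.Rodrigues(np.array([0,o[1],0]))[0]@cv2.Rodrigues(np.array([o[0],0,0]))[0]
    print('t %.1f'%s['time_s'],'pos',np.round(p,4),'rpy',np.round(o,3),'grip %.4f f %.1f'%(s['grip_width'],s['grasp_force']),'ft',np.round(s['ft_force'],1),'q7 %.2f'%s['q'][6])
    print('tool shift cm',(R.T@d*100).round(2),'' if yaw is None else 'wz first: %.3f'%(w-yaw))
    if yaw is not None:
        R=cv2.Rodrigues(np.array([0,0,yaw]))[0]@np.diag([1,-1,-1]); print('after turn cm',(R.T@d*100).round(2))
E
python3 -c "
from h import *
go(.4947,-.0956,.10)"
```

```text
t 0.3 pos [ 0.1675 -0.6538  0.2054] rpy [-3.141  0.     0.251] grip 0.0939 f 0.0 ft [0.2 0.1 0.3] q7 -0.07
tool shift cm [ 45.55 -45.95  10.54]
```

Emit:
apply_moves(
  deltas=[
    {"x":0,"y":0,"z":0,"wx":0,"wy":0,"wz":-0.14,"grip":7},
  ],
  grip_force=20,
)

```text
time_s: 0.45
position: [0.1676, -0.6538, 0.2054]
orientation: [-3.141, 0.0, 0.391]
ft_force: [0.5, 0.3, 0.7]
grip_width: 0.0892
grasp_force: 0.0
```

All fields are needed in each row.

Emit:
apply_moves(
  deltas=[
    {"x":0,"y":0,"z":0,"wx":0,"wy":0,"wz":-0.14,"grip":7},
    {"x":0,"y":0,"z":0,"wx":0,"wy":0,"wz":-0.14,"grip":7},
    {"x":0,"y":0,"z":0,"wx":0,"wy":0,"wz":-0.14,"grip":7},
    {"x":0,"y":0,"z":0,"wx":0,"wy":0,"wz":-0.14,"grip":7},
    {"x":0,"y":0,"z":0,"wx":0,"wy":0,"wz":-0.14,"grip":7},
    {"x":0,"y":0,"z":0,"wx":0,"wy":0,"wz":-0.14,"grip":7},
    {"x":0,"y":0,"z":0,"wx":0,"wy":0,"wz":-0.14,"grip":7},
    {"x":0,"y":0,"z":0,"wx":0,"wy":0,"wz":-0.13,"grip":7},
    {"x":4,"y":2,"z":0,"wx":0,"wy":0,"wz":0,"grip":7},
    {"x":4,"y":2,"z":0,"wx":0,"wy":0,"wz":0,"grip":7},
    {"x":4,"y":2,"z":0,"wx":0,"wy":0,"wz":0,"grip":7},
    {"x":4,"y":2,"z":0,"wx":0,"wy":0,"wz":0,"grip":7},
  ],
  grip_force=20,
)

```text
time_s: 1.65
position: [0.259, -0.4983, 0.2055]
orientation: [3.142, 0.0, 1.5]
ft_force: [0.6, -0.8, 0.1]
grip_width: 0.07
grasp_force: 0.0
```

Emit:
apply_moves(
  deltas=[
    {"x":4,"y":2,"z":0,"wx":0,"wy":0,"wz":0,"grip":7},
    {"x":4,"y":2,"z":0,"wx":0,"wy":0,"wz":0,"grip":7},
    {"x":4,"y":2,"z":0,"wx":0,"wy":0,"wz":0,"grip":7},
    {"x":4,"y":2,"z":0,"wx":0,"wy":0,"wz":0,"grip":7},
    {"x":4,"y":2,"z":0,"wx":0,"wy":0,"wz":0,"grip":7},
    {"x":4,"y":2,"z":0,"wx":0,"wy":0,"wz":0,"grip":7},
    {"x":4,"y":2,"z":0,"wx":0,"wy":0,"wz":0,"grip":7},
    {"x":4,"y":2,"z":0,"wx":0,"wy":0,"wz":0,"grip":7},
    {"x":4,"y":2,"z":0,"wx":0,"wy":0,"wz":0,"grip":7},
    {"x":4,"y":2,"z":0,"wx":0,"wy":0,"wz":0,"grip":7},
    {"x":0,"y":0,"z":0,"wx":0,"wy":0,"wz":0,"grip":7},
    {"x":0,"y":0,"z":0,"wx":0,"wy":0,"wz":0,"grip":7},
  ],
)

```text
time_s: 2.85
position: [0.4863, -0.114, 0.2054]
orientation: [-3.142, -0.0, 1.503]
ft_force: [-0.6, -0.7, 0.1]
grip_width: 0.07
grasp_force: 0.0
```

```bash
python3 -c "
from h import *
go(.4947,-.0956,.10)"
```

```text
t 2.9 pos [ 0.4863 -0.114   0.2054] rpy [-3.142 -0.     1.503] grip 0.0700 f 0.0 ft [-0.6 -0.7  0.1] q7 -0.08
tool shift cm [ 1.89  0.72 10.55]
```

Emit:
apply_moves(
  deltas=[
    {"x":1.89,"y":0.72,"z":3,"wx":0,"wy":0,"wz":0,"grip":7},
    {"x":0,"y":0,"z":4,"wx":0,"wy":0,"wz":0,"grip":7},
    {"x":0,"y":0,"z":4,"wx":0,"wy":0,"wz":0,"grip":7},
    {"x":0,"y":0,"z":3.5,"wx":0,"wy":0,"wz":0,"grip":7},
    {"x":0,"y":0,"z":0,"wx":0,"wy":0,"wz":0,"grip":7},
    {"x":0,"y":0,"z":0,"wx":0,"wy":0,"wz":0,"grip":7},
  ],
)

```text
time_s: 3.45
position: [0.4943, -0.0971, 0.0611]
orientation: [-3.141, -0.0, 1.5]
ft_force: [0.3, 0.3, -0.9]
grip_width: 0.0698
grasp_force: 0.0
```

```bash
python3 -c "
from h import *
go(.4947,-.0956,.0225)
a=cap('top');b=cap('side')
A=cv2.resize(a['image'][170:235,240:320],None,fx=6,fy=6,interpolation=2);B=cv2.resize(b['image'][180:250,220:320],None,fx=5.57,fy=5.57,interpolation=2)[:390]
B=np.pad(B,((0,390-B.shape[0]),(0,0),(0,0)))
cv2.imwrite('pics/n1.png',cv2.resize(np.hstack([A,B]),(800,300))[...,::-1])
print(proj(a,[.4947,-.0956,.032]),proj(b,[[.4947,-.0956,.032],[.4947,-.0956,.010]]),cloud(b)[196:212,248,:].round(3)[::3])"
```

```text
t 3.5 pos [ 0.4943 -0.0971  0.0611] rpy [-3.141 -0.     1.5  ] grip 0.0698 f 0.0 ft [ 0.3  0.3 -0.9] q7 -0.27
tool shift cm [0.16 0.03 3.86] 
[[275.58760881 209.25224808]] [[249.92450761 203.66276999]
 [249.95789844 210.11019733]] [[ 0.503  0.052  0.   ]
 [ 0.495 -0.027  0.021]
 [ 0.49  -0.084  0.033]
 [ 0.488 -0.106  0.032]
 [ 0.487 -0.113  0.025]
 [ 0.485 -0.128  0.022]]
```

View pics/n1.png

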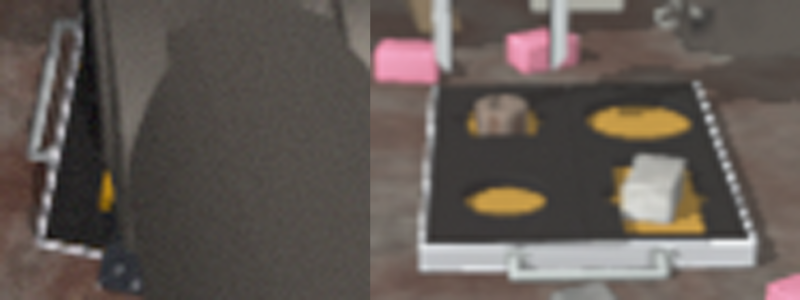

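The fingers straddle the nut in the side view: tips at crop px 445 and 558, nut centred at 500. Next I lower and close.

Emit:
apply_moves(
  deltas=[
    {"x":0.16,"y":0,"z":2,"wx":0,"wy":0,"wz":0,"grip":7},
    {"x":0,"y":0,"z":1.8,"wx":0,"wy":0,"wz":0,"grip":7},
    {"x":0,"y":0,"z":0,"wx":0,"wy":0,"wz":0,"grip":7},
    {"x":0,"y":0,"z":0,"wx":0,"wy":0,"wz":0,"grip":3},
    {"x":0,"y":0,"z":0,"wx":0,"wy":0,"wz":0,"grip":3},
    {"x":0,"y":0,"z":0,"wx":0,"wy":0,"wz":0,"grip":3},
    {"x":0,"y":0,"z":0,"wx":0,"wy":0,"wz":0,"grip":3},
    {"x":0,"y":0,"z":0,"wx":0,"wy":0,"wz":0,"grip":3},
    {"x":0,"y":0,"z":0,"wx":0,"wy":0,"wz":0,"grip":3},
  ],
  grip_force=20,
)

```text
time_s: 4.45
position: [0.495, -0.095, 0.0229]
orientation: [3.141, 0.0, 1.501]
ft_force: [-0.7, -0.4, 7.4]
grip_width: 0.0361
grasp_force: 19.7
```

Emit:
apply_moves(
  deltas=[
    {"x":0,"y":0,"z":-1,"wx":0,"wy":0,"wz":0,"grip":3},
    {"x":0,"y":0,"z":-2,"wx":0,"wy":0,"wz":0,"grip":3},
    {"x":0,"y":0,"z":-2,"wx":0,"wy":0,"wz":0,"grip":3},
    {"x":0,"y":0,"z":0,"wx":0,"wy":0,"wz":0,"grip":3},
    {"x":0,"y":0,"z":0,"wx":0,"wy":0,"wz":0,"grip":3},
  ],
)

```text
time_s: 4.95
position: [0.4947, -0.0951, 0.0728]
orientation: [3.141, 0.0, 1.5]
ft_force: [-0.4, -0.3, -2.1]
grip_width: 0.0359
grasp_force: 19.7
```

```bash
python3 -c "
from h import *
go(.4861,-.2185,.074)"
```

```text
t 5.0 pos [ 0.4947 -0.0951  0.0728] rpy [3.141 0.    1.5  ] grip 0.0359 f 19.7 ft [-0.4 -0.3 -2.1] q7 -0.26
tool shift cm [-1.237e+01  1.000e-02 -1.100e-01]
```

Emit:
apply_moves(
  deltas=[
    {"x":-4,"y":0,"z":0,"wx":0,"wy":0,"wz":0,"grip":3},
    {"x":-4,"y":0,"z":0,"wx":0,"wy":0,"wz":0,"grip":3},
    {"x":-4.4,"y":0,"z":0,"wx":0,"wy":0,"wz":0,"grip":3},
    {"x":0,"y":0,"z":1.5,"wx":0,"wy":0,"wz":0,"grip":3},
    {"x":0,"y":0,"z":1.5,"wx":0,"wy":0,"wz":0,"grip":3},
    {"x":0,"y":0,"z":0,"wx":0,"wy":0,"wz":0,"grip":3},
    {"x":0,"y":0,"z":0,"wx":0,"wy":0,"wz":0,"grip":3},
  ],
)

```text
time_s: 5.65
position: [0.4858, -0.2169, 0.0419]
orientation: [-3.14, -0.001, 1.503]
ft_force: [0.0, 0.6, -0.5]
grip_width: 0.036
grasp_force: 19.7
```

```bash
python3 -c "
from h import *
go(.4861,-.2185,.0235)
b=cap('side');save(b,'n2.png',(225,170,325,250),6)
print(proj(b,[[.4861,-.2185,.02],[.4861,-.2185,.010]]))"
```

```text
t 5.7 pos [ 0.4858 -0.2169  0.0419] rpy [-3.140e+00 -1.000e-03  1.503e+00] grip 0.0360 f 19.7 ft [ 0.   0.6 -0.5] q7 -0.05
tool shift cm [-0.16  0.05  1.84] 
[[251.28229945 224.25307496]
 [251.29465931 227.44694657]]
```

View pics/n2.png

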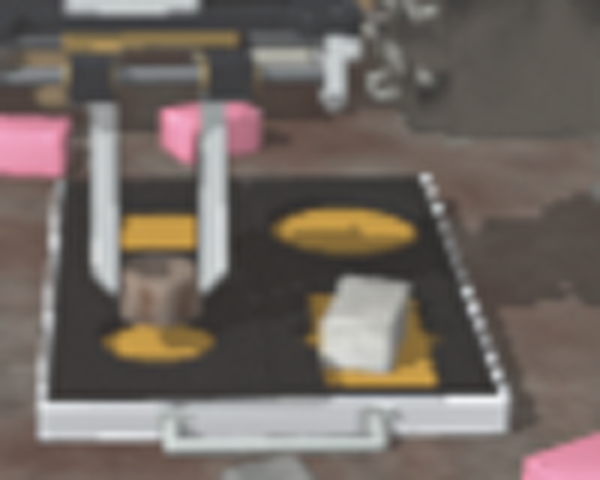

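The nut hangs level at (158,290), above the small pocket at (158,342). Next I lower and release.

Emit:
apply_moves(
  deltas=[
    {"x":-0.16,"y":0,"z":1,"wx":0,"wy":0,"wz":0,"grip":3},
    {"x":0,"y":0,"z":0.85,"wx":0,"wy":0,"wz":0,"grip":3},
    {"x":0,"y":0,"z":0,"wx":0,"wy":0,"wz":0,"grip":3},
    {"x":0,"y":0,"z":0,"wx":0,"wy":0,"wz":0,"grip":6},
    {"x":0,"y":0,"z":0,"wx":0,"wy":0,"wz":0,"grip":6},
    {"x":0,"y":0,"z":0,"wx":0,"wy":0,"wz":0,"grip":6},
    {"x":0,"y":0,"z":-3,"wx":0,"wy":0,"wz":0,"grip":6},
    {"x":0,"y":0,"z":-4,"wx":0,"wy":0,"wz":0,"grip":6},
    {"x":4,"y":4,"z":0,"wx":0,"wy":0,"wz":0.14,"grip":6},
    {"x":0,"y":0,"z":0,"wx":0,"wy":0,"wz":0.14,"grip":6},
    {"x":0,"y":0,"z":0,"wx":0,"wy":0,"wz":0.1,"grip":6},
  ],
)

```text
time_s: 6.8
position: [0.5237, -0.1874, 0.0946]
orientation: [3.14, -0.001, 1.12]
ft_force: [-0.8, -0.3, 0.2]
grip_width: 0.0597
grasp_force: 0.0
```

```bash
python3 -c "
from h import *
go(.5819,-.2292,.06,1.12)
b=cap('side');save(b,'n3.png',(225,170,325,250),6)
print(proj(b,[[.5819,-.2292,.035],[.5819,-.2292,.010]]))"
```

```text
t 6.8 pos [ 0.5237 -0.1874  0.0946] rpy [ 3.14e+00 -1.00e-03  1.12e+00] grip 0.0597 f 0.0 ft [-0.8 -0.3  0.2] q7 -0.42
tool shift cm [-1.23  7.05  3.47] wz first: -0.000
after turn cm [-1.23  7.06  3.46]
[[285.62249805 219.37382409]
 [285.34429297 227.39732504]]
```

View pics/n3.png

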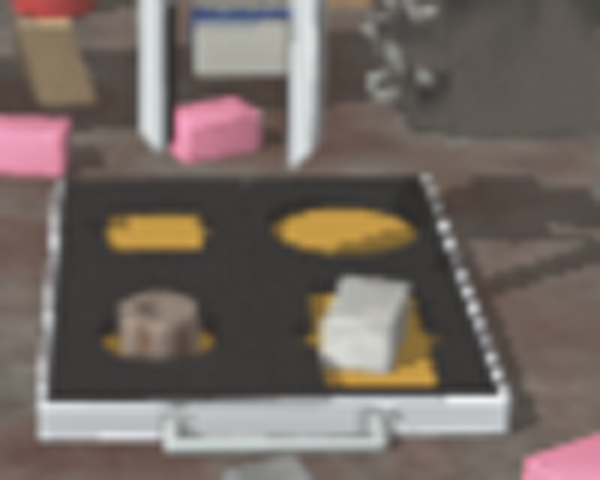

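The nut stands level in its pocket, at (158,325). Now the steel block at (365,325).

Emit:
apply_moves(
  deltas=[
    {"x":-0.6,"y":3.53,"z":0,"wx":0,"wy":0,"wz":0,"grip":6},
    {"x":-0.63,"y":3.53,"z":0,"wx":0,"wy":0,"wz":0,"grip":6},
    {"x":0,"y":0,"z":3.5,"wx":0,"wy":0,"wz":0,"grip":6},
    {"x":0,"y":0,"z":2.5,"wx":0,"wy":0,"wz":0,"grip":6},
    {"x":0,"y":0,"z":1.1,"wx":0,"wy":0,"wz":0,"grip":6},
    {"x":0,"y":0,"z":0,"wx":0,"wy":0,"wz":0,"grip":6},
    {"x":0,"y":0,"z":0,"wx":0,"wy":0,"wz":0,"grip":2.5},
    {"x":0,"y":0,"z":0,"wx":0,"wy":0,"wz":0,"grip":2.5},
    {"x":0,"y":0,"z":0,"wx":0,"wy":0,"wz":0,"grip":2.5},
    {"x":0,"y":0,"z":0,"wx":0,"wy":0,"wz":0,"grip":2.5},
    {"x":0,"y":0,"z":0,"wx":0,"wy":0,"wz":0,"grip":2.5},
  ],
  grip_force=35,
)

```text
time_s: 7.95
position: [0.5817, -0.2301, 0.0239]
orientation: [3.14, -0.0, 1.124]
ft_force: [-0.8, -0.1, 8.3]
grip_width: 0.0317
grasp_force: 34.6
```

Emit:
apply_moves(
  deltas=[
    {"x":0,"y":0,"z":-1,"wx":0,"wy":0,"wz":0,"grip":2.5},
    {"x":0,"y":0,"z":-2,"wx":0,"wy":0,"wz":0,"grip":2.5},
    {"x":0,"y":0,"z":-2.5,"wx":0,"wy":0,"wz":0,"grip":2.5},
    {"x":0,"y":0,"z":0,"wx":0,"wy":0,"wz":-0.13,"grip":2.5},
    {"x":0,"y":0,"z":0,"wx":0,"wy":0,"wz":-0.13,"grip":2.5},
    {"x":0,"y":0,"z":0,"wx":0,"wy":0,"wz":-0.12,"grip":2.5},
    {"x":0,"y":0,"z":0,"wx":0,"wy":0,"wz":0,"grip":2.5},
  ],
)

```text
time_s: 8.65
position: [0.5806, -0.2298, 0.0782]
orientation: [-3.141, -0.0, 1.506]
ft_force: [0.4, -0.2, -3.5]
grip_width: 0.0317
grasp_force: 34.5
```

```bash
python3 -c "
from h import *
go(.4971,-.0897,.045)"
```

```text
t 8.7 pos [ 0.5806 -0.2298  0.0782] rpy [-3.141 -0.     1.506] grip 0.0317 f 34.5 ft [ 0.4 -0.2 -3.5] q7 -0.06
tool shift cm [13.44 -9.24  3.33]
```

Emit:
apply_moves(
  deltas=[
    {"x":3.5,"y":-2.4,"z":0,"wx":0,"wy":0,"wz":0,"grip":2.5},
    {"x":3.5,"y":-2.4,"z":0,"wx":0,"wy":0,"wz":0,"grip":2.5},
    {"x":3.5,"y":-2.4,"z":0,"wx":0,"wy":0,"wz":0,"grip":2.5},
    {"x":2.94,"y":-2.04,"z":0,"wx":0,"wy":0,"wz":0,"grip":2.5},
    {"x":0,"y":0,"z":1.7,"wx":0,"wy":0,"wz":0,"grip":2.5},
    {"x":0,"y":0,"z":1.6,"wx":0,"wy":0,"wz":0,"grip":2.5},
    {"x":0,"y":0,"z":0,"wx":0,"wy":0,"wz":0,"grip":2.5},
    {"x":0,"y":0,"z":0,"wx":0,"wy":0,"wz":0,"grip":2.5},
  ],
)

```text
time_s: 9.45
position: [0.4978, -0.0894, 0.0453]
orientation: [-3.141, -0.0, 1.502]
ft_force: [1.0, -0.1, -3.7]
grip_width: 0.0317
grasp_force: 34.5
```

```bash
python3 -c "
from h import *
go(.4971,-.0897,.0245)
b=cap('side');save(b,'n4.png',(225,170,325,250),6)"
```

```text
t 9.4 pos [ 0.4978 -0.0894  0.0453] rpy [-3.141 -0.     1.502] grip 0.0317 f 34.5 ft [ 1.  -0.1 -3.7] q7 -0.32
tool shift cm [-0.03 -0.07  2.08]
```

View pics/n4.png

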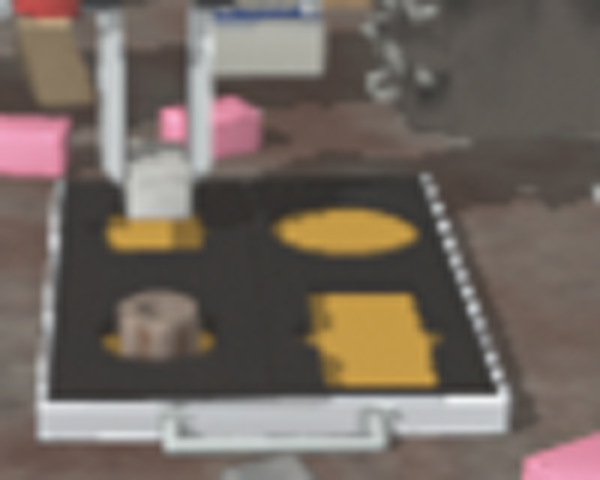

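The block hangs level over the short pocket, at (158,190). Next I lower, release and go on towards the wedge.

Emit:
apply_moves(
  deltas=[
    {"x":0,"y":-0.07,"z":1.2,"wx":0,"wy":0,"wz":0,"grip":2.5},
    {"x":0,"y":0,"z":0.9,"wx":0,"wy":0,"wz":0,"grip":2.5},
    {"x":0,"y":0,"z":0,"wx":0,"wy":0,"wz":0,"grip":2.5},
    {"x":0,"y":0,"z":0,"wx":0,"wy":0,"wz":0,"grip":6},
    {"x":0,"y":0,"z":0,"wx":0,"wy":0,"wz":0,"grip":6},
    {"x":0,"y":0,"z":0,"wx":0,"wy":0,"wz":0,"grip":6},
    {"x":0,"y":0,"z":-3,"wx":0,"wy":0,"wz":0,"grip":6},
    {"x":0,"y":0,"z":-4,"wx":0,"wy":0,"wz":0,"grip":6},
    {"x":4.5,"y":0,"z":0,"wx":0,"wy":0,"wz":0,"grip":6},
    {"x":4.5,"y":0,"z":0,"wx":0,"wy":0,"wz":0,"grip":6},
    {"x":4.5,"y":0,"z":0,"wx":0,"wy":0,"wz":0,"grip":6},
    {"x":4.5,"y":0,"z":0,"wx":0,"wy":0,"wz":0,"grip":6},
  ],
)

```text
time_s: 10.7
position: [0.5093, 0.0917, 0.0945]
orientation: [3.141, 0.0, 1.503]
ft_force: [0.9, 0.3, -0.5]
grip_width: 0.0599
grasp_force: 0.0
```

```bash
python3 -c "
from h import *
go(.4572,.2229,.05,1.698)
a=cap('top');b=cap('side')
A=cv2.resize(a['image'][150:245,240:355],(470,388),interpolation=2);B=cv2.resize(b['image'][185:243,229:314],(569,388),interpolation=2)
cv2.imwrite('pics/n5.png',cv2.resize(np.hstack([A,B]),(800,300))[...,::-1])"
```

```text
t 10.7 pos [0.5093 0.0917 0.0945] rpy [3.141 0.    1.503] grip 0.0599 f 0.0 ft [ 0.9  0.3 -0.5] q7 -0.64
tool shift cm [12.74 -6.09  4.44] wz first: -0.195
after turn cm [13.68 -3.51  4.45]
```

View pics/n5.png

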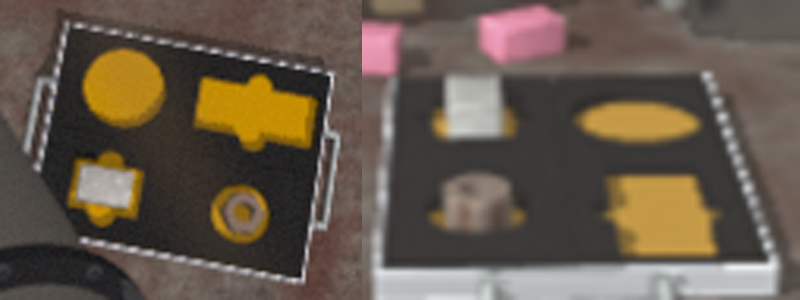

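The block sits in the short pocket at (105,188) and the nut in the small round one at (240,213). Now the wedge.

Emit:
apply_moves(
  deltas=[
    {"x":0,"y":0,"z":0,"wx":0,"wy":0,"wz":-0.1,"grip":6},
    {"x":0,"y":0,"z":0,"wx":0,"wy":0,"wz":-0.095,"grip":6},
    {"x":4.5,"y":-1.17,"z":0,"wx":0,"wy":0,"wz":0,"grip":6},
    {"x":4.5,"y":-1.17,"z":0,"wx":0,"wy":0,"wz":0,"grip":6},
    {"x":4.5,"y":-1.17,"z":0,"wx":0,"wy":0,"wz":0,"grip":6},
    {"x":0.2,"y":0,"z":2,"wx":0,"wy":0,"wz":0,"grip":6},
    {"x":0,"y":0,"z":2.4,"wx":0,"wy":0,"wz":0,"grip":6},
    {"x":0,"y":0,"z":0,"wx":0,"wy":0,"wz":0,"grip":6},
    {"x":0,"y":0,"z":0,"wx":0,"wy":0,"wz":0,"grip":6},
  ],
)

```text
time_s: 11.7
position: [0.4569, 0.2213, 0.0503]
orientation: [-3.141, 0.0, 1.699]
ft_force: [0.2, 0.7, 0.3]
grip_width: 0.0602
grasp_force: 0.0
```

```bash
python3 -c "
from h import *
go(.4572,.2229,.012,1.698)
b=cap('side');save(b,'n6.png',(190,140,300,215),6)
print(proj(b,[[.4572,.2229,.02],[.4532,.255,.026],[.466,.1554,.004]])-[190,140])"
```

```text
t 11.7 pos [0.4569 0.2213 0.0503] rpy [-3.141  0.     1.699] grip 0.0602 f 0.0 ft [0.2 0.7 0.3] q7 -0.82
tool shift cm [0.16 0.06 3.83] wz first: 0.001
after turn cm [0.16 0.05 3.83]
[[42.53734629 36.51140747]
 [41.09240092 32.70946906]
 [45.88879272 45.84807237]]
```

View pics/n6.png

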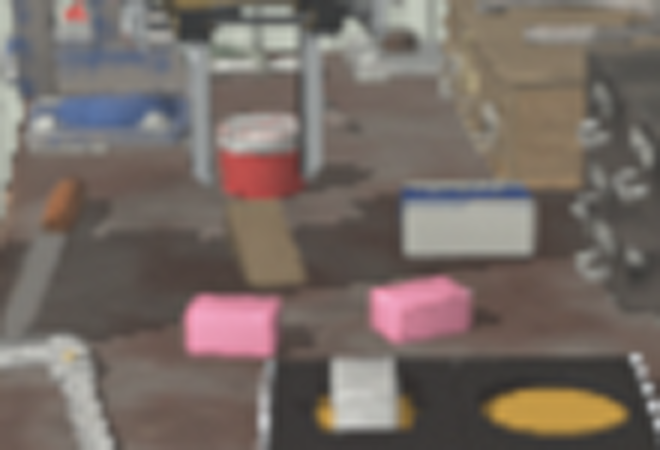

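The fingers (203 and 313) straddle the thick half of the wedge (255,205). Next I lower and close.

Emit:
apply_moves(
  deltas=[
    {"x":0.16,"y":0,"z":2.5,"wx":0,"wy":0,"wz":0,"grip":6},
    {"x":0,"y":0,"z":1.35,"wx":0,"wy":0,"wz":0,"grip":6},
    {"x":0,"y":0,"z":0,"wx":0,"wy":0,"wz":0,"grip":6},
    {"x":0,"y":0,"z":0,"wx":0,"wy":0,"wz":0,"grip":3},
    {"x":0,"y":0,"z":0,"wx":0,"wy":0,"wz":0,"grip":3},
    {"x":0,"y":0,"z":0,"wx":0,"wy":0,"wz":0,"grip":3},
    {"x":0,"y":0,"z":0,"wx":0,"wy":0,"wz":0,"grip":3},
    {"x":0,"y":0,"z":0,"wx":0,"wy":0,"wz":0,"grip":3},
    {"x":0,"y":0,"z":-2,"wx":0,"wy":0,"wz":0,"grip":3},
    {"x":0,"y":0,"z":-4,"wx":0,"wy":0,"wz":0,"grip":3},
    {"x":0,"y":0,"z":-4,"wx":0,"wy":0,"wz":0,"grip":3},
    {"x":0,"y":0,"z":0,"wx":0,"wy":0,"wz":0,"grip":3},
  ],
  grip_force=20,
)

```text
time_s: 12.95
position: [0.4588, 0.2245, 0.1161]
orientation: [3.135, -0.002, 1.699]
ft_force: [0.4, -1.1, -0.3]
grip_width: 0.0358
grasp_force: 20.0
```

```bash
python3 -c "
from h import *
# target grip point: pocket centre +18mm toward thick; thick->thin angle -1.645
c=np.array([.5858,-.2276])-.018*np.array([np.cos(-1.645),np.sin(-1.645)])
print(c); go(*c,.11,1.495)"
```

```text
[ 0.58713444 -0.20964953]
t 12.9 pos [0.4588 0.2245 0.1161] rpy [ 3.135e+00 -2.000e-03  1.699e+00] grip 0.0358 f 20.0 ft [ 0.4 -1.1 -0.3] q7 -0.74
tool shift cm [-44.7    7.18   0.59] wz first: 0.204
after turn cm [-42.32  16.08   0.61]
```

Emit:
apply_moves(
  deltas=[
    {"x":0,"y":0,"z":0,"wx":0,"wy":0,"wz":0.1,"grip":3},
    {"x":0,"y":0,"z":0,"wx":0,"wy":0,"wz":0.104,"grip":3},
    {"x":-4.1,"y":1.55,"z":0,"wx":0,"wy":0,"wz":0,"grip":3},
    {"x":-4.1,"y":1.55,"z":0,"wx":0,"wy":0,"wz":0,"grip":3},
    {"x":-4.1,"y":1.55,"z":0,"wx":0,"wy":0,"wz":0,"grip":3},
    {"x":-4.1,"y":1.55,"z":0,"wx":0,"wy":0,"wz":0,"grip":3},
    {"x":-4.1,"y":1.55,"z":0,"wx":0,"wy":0,"wz":0,"grip":3},
    {"x":-4.1,"y":1.55,"z":0,"wx":0,"wy":0,"wz":0,"grip":3},
    {"x":-4.1,"y":1.55,"z":0,"wx":0,"wy":0,"wz":0,"grip":3},
    {"x":-4.1,"y":1.55,"z":0,"wx":0,"wy":0,"wz":0,"grip":3},
    {"x":-4.1,"y":1.55,"z":0,"wx":0,"wy":0,"wz":0,"grip":3},
    {"x":-4.1,"y":1.55,"z":0,"wx":0,"wy":0,"wz":0,"grip":3},
  ],
)

```text
time_s: 14.15
position: [0.5802, -0.1994, 0.1113]
orientation: [-3.141, 0.0, 1.495]
ft_force: [-0.1, 0.5, -0.3]
grip_width: 0.0356
grasp_force: 20.0
```

Emit:
apply_moves(
  deltas=[
    {"x":-1,"y":0.3,"z":3,"wx":0,"wy":0,"wz":0,"grip":3},
    {"x":0,"y":0,"z":2,"wx":0,"wy":0,"wz":0,"grip":3},
    {"x":0,"y":0,"z":0,"wx":0,"wy":0,"wz":0,"grip":3},
    {"x":0,"y":0,"z":0,"wx":0,"wy":0,"wz":0,"grip":3},
  ],
)

```text
time_s: 14.55
position: [0.5823, -0.2071, 0.0617]
orientation: [-3.141, -0.001, 1.495]
ft_force: [0.6, -0.1, -0.0]
grip_width: 0.0355
grasp_force: 20.0
```

```bash
python3 -c "
from h import *
go(.5871,-.2096,.023,1.495)
b=cap('side');save(b,'n7.png',(225,170,325,250),6)"
```

```text
t 14.6 pos [ 0.5823 -0.2071  0.0617] rpy [-3.141e+00 -1.000e-03  1.495e+00] grip 0.0355 f 20.0 ft [ 0.6 -0.1 -0. ] q7 -0.11
tool shift cm [-0.22  0.5   3.87] wz first: 0.000
after turn cm [-0.22  0.49  3.87]
```

View pics/n7.png

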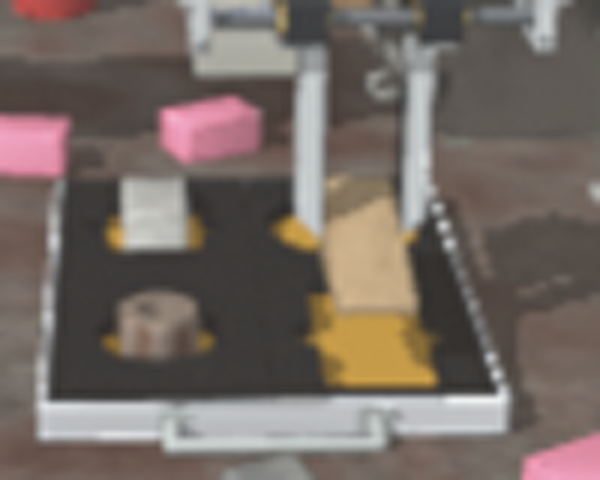

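```bash
python3 -c "
from h import *
b=cap('side');p=np.array(manip.observe()['position']);a=-1.647
d=np.array([np.cos(a),np.sin(a),0]);n=np.array([-d[1],d[0],0]);o=p+.018*d;o[2]=p[2]-.0118
P=[o+d*s+n*w+[0,0,h] for s,h in((-.05,.026),(.05,.004),(.05,0)) for w in(-.018,.018)]
print(((proj(b,P)-[225,170])*6).round())"
```

```text
[[315. 171.]
 [389. 170.]
 [336. 300.]
 [417. 299.]
 [336. 308.]
 [416. 307.]]
```

The projected wedge outline (336–417 px, thin end at row ~305) matches the picture, so the wedge is level and aligned. Next I correct the position, lower and release.

Emit:
apply_moves(
  deltas=[
    {"x":-0.2,"y":0.5,"z":1,"wx":0,"wy":0,"wz":0,"grip":3},
    {"x":0,"y":0,"z":1.4,"wx":0,"wy":0,"wz":0,"grip":3},
    {"x":0,"y":0,"z":1.4,"wx":0,"wy":0,"wz":0,"grip":3},
    {"x":0,"y":0,"z":0,"wx":0,"wy":0,"wz":0,"grip":3},
    {"x":0,"y":0,"z":0,"wx":0,"wy":0,"wz":0,"grip":3},
    {"x":0,"y":0,"z":0,"wx":0,"wy":0,"wz":0,"grip":6},
    {"x":0,"y":0,"z":0,"wx":0,"wy":0,"wz":0,"grip":6},
    {"x":0,"y":0,"z":0,"wx":0,"wy":0,"wz":0,"grip":6},
    {"x":0,"y":0,"z":-3,"wx":0,"wy":0,"wz":0,"grip":6},
    {"x":0,"y":0,"z":-4,"wx":0,"wy":0,"wz":0,"grip":9.4},
    {"x":0,"y":0,"z":-5,"wx":0,"wy":0,"wz":0,"grip":9.4},
    {"x":4,"y":-1,"z":0,"wx":0,"wy":0,"wz":0,"grip":9.4},
  ],
)

```text
time_s: 15.85
position: [0.5836, -0.1744, 0.1496]
orientation: [3.133, 0.003, 1.488]
ft_force: [1.8, 1.9, -0.1]
grip_width: 0.0809
grasp_force: 0.0
```

Emit:
apply_moves(
  deltas=[
    {"x":4.5,"y":-1,"z":0,"wx":0,"wy":0,"wz":0,"grip":9.4},
    {"x":4.5,"y":-1,"z":0,"wx":0,"wy":0,"wz":0,"grip":9.4},
    {"x":4.5,"y":-1,"z":0,"wx":0,"wy":0,"wz":0,"grip":9.4},
    {"x":4.5,"y":-1,"z":0,"wx":0,"wy":0,"wz":0,"grip":9.4},
    {"x":4.5,"y":-1,"z":0,"wx":0,"wy":0,"wz":0,"grip":9.4},
    {"x":4.5,"y":-1,"z":0,"wx":0,"wy":0,"wz":0,"grip":9.4},
    {"x":4.5,"y":-1,"z":0,"wx":0,"wy":0,"wz":0,"grip":9.4},
    {"x":4.5,"y":-1,"z":0,"wx":0,"wy":0,"wz":0,"grip":9.4},
    {"x":4.5,"y":-1,"z":0,"wx":0,"wy":0,"wz":0,"grip":9.4},
    {"x":4.5,"y":-1,"z":0,"wx":0,"wy":0,"wz":0,"grip":9.4},
  ],
)

```text
time_s: 16.85
position: [0.5143, 0.2886, 0.1439]
orientation: [3.141, -0.0, 1.495]
ft_force: [-1.0, -0.3, 0.4]
grip_width: 0.0936
grasp_force: 0.0
```

```bash
python3 -c "
from h import *
go(.469,.3668,.08,1.495)
a=cap('top');b=cap('side')
A=cv2.resize(a['image'][150:245,240:355],(470,388),interpolation=2);B=cv2.resize(b['image'][185:243,229:314],(569,388),interpolation=2)
cv2.imwrite('pics/n8.png',cv2.resize(np.hstack([A,B]),(800,300))[...,::-1])
W=cloud(a); print([W[177:190,u,2].max().round(3) for u in range(303,342,4)])"
```

```text
t 16.9 pos [0.5143 0.2886 0.1439] rpy [ 3.141 -0.     1.495] grip 0.0936 f 0.0 ft [-1.  -0.3  0.4] q7 -0.97
tool shift cm [ 7.45 -5.12  6.38] wz first: -0.000
after turn cm [ 7.46 -5.11  6.39]
[np.float64(0.023), np.float64(0.039), np.float64(0.037), np.float64(0.033), np.float64(0.03), np.float64(0.025), np.float64(0.025), np.float64(0.023), np.float64(0.021), np.float64(0.023)]
```

View pics/n8.png

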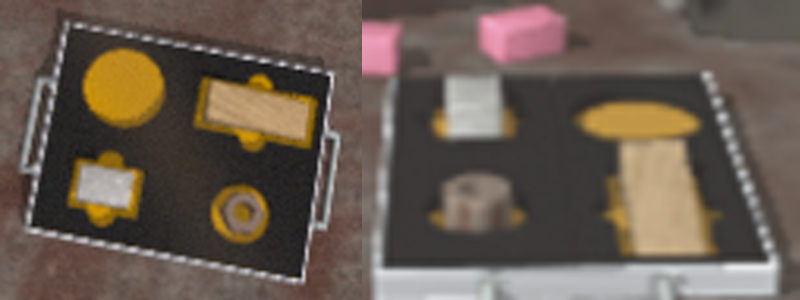

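The wedge sits in the long pocket with yellow visible all round, at (258,108). Now the tin.

Emit:
apply_moves(
  deltas=[
    {"x":3.73,"y":-2.56,"z":0,"wx":0,"wy":0,"wz":0,"grip":9.4},
    {"x":3.73,"y":-2.56,"z":0,"wx":0,"wy":0,"wz":0,"grip":9.4},
    {"x":0,"y":0,"z":3.2,"wx":0,"wy":0,"wz":0,"grip":9.4},
    {"x":0,"y":0,"z":3.2,"wx":0,"wy":0,"wz":0,"grip":9.4},
    {"x":0,"y":0,"z":0,"wx":0,"wy":0,"wz":0,"grip":9.4},
    {"x":0,"y":0,"z":0,"wx":0,"wy":0,"wz":0,"grip":9.4},
  ],
)

```text
time_s: 17.55
position: [0.4694, 0.365, 0.0801]
orientation: [-3.141, 0.0, 1.495]
ft_force: [0.6, 0.6, 1.5]
grip_width: 0.0942
grasp_force: 0.0
```

```bash
python3 -c "
from h import *
go(.469,.3668,.015,1.495)
b=cap('side');save(b,'n9.png',(190,130,270,190),8)
print((proj(b,[[.469,.3668,.047],[.469,.3668,0]])-[190,130])*8)"
```

```text
t 17.6 pos [0.4694 0.365  0.0801] rpy [-3.141  0.     1.495] grip 0.0942 f 0.0 ft [0.6 0.6 1.5] q7 -1.19
tool shift cm [ 0.17 -0.05  6.51] wz first: -0.000
after turn cm [ 0.17 -0.05  6.51]
[[346.66410326 242.48959793]
 [348.42428187 325.43354825]]
```

View pics/n9.png

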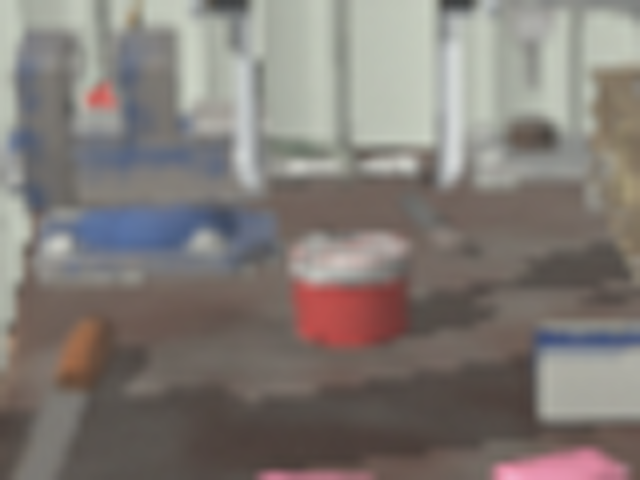

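The tin spans 292–412 px (centre ~351), and the fingers stand at about 247 and 452 (centre 350), so it is well centred.

Emit:
apply_moves(
  deltas=[
    {"x":0.17,"y":0,"z":2.5,"wx":0,"wy":0,"wz":0,"grip":9.4},
    {"x":0,"y":0,"z":2.5,"wx":0,"wy":0,"wz":0,"grip":9.4},
    {"x":0,"y":0,"z":1.5,"wx":0,"wy":0,"wz":0,"grip":9.4},
    {"x":0,"y":0,"z":0,"wx":0,"wy":0,"wz":0,"grip":9.4},
    {"x":0,"y":0,"z":0,"wx":0,"wy":0,"wz":0,"grip":5.8},
    {"x":0,"y":0,"z":0,"wx":0,"wy":0,"wz":0,"grip":5.8},
    {"x":0,"y":0,"z":0,"wx":0,"wy":0,"wz":0,"grip":5.8},
    {"x":0,"y":0,"z":0,"wx":0,"wy":0,"wz":0,"grip":5.8},
    {"x":0,"y":0,"z":0,"wx":0,"wy":0,"wz":0,"grip":5.8},
    {"x":0,"y":0,"z":-2,"wx":0,"wy":0,"wz":0,"grip":5.8},
    {"x":0,"y":0,"z":-4,"wx":0,"wy":0,"wz":0,"grip":5.8},
    {"x":0,"y":0,"z":-4,"wx":0,"wy":0,"wz":0,"grip":5.8},
  ],
  grip_force=25,
)

```text
time_s: 18.8
position: [0.4688, 0.3666, 0.1152]
orientation: [-3.14, 0.001, 1.495]
ft_force: [0.4, 1.2, -0.9]
grip_width: 0.0619
grasp_force: 25.0
```

```bash
python3 -c "
from h import *
go(.5962,-.0977,.115,1.495)"
```

```text
t 18.8 pos [0.4688 0.3666 0.1152] rpy [-3.140e+00  1.000e-03  1.495e+00] grip 0.0619 f 25.0 ft [ 0.4  1.2 -0.9] q7 -1.16
tool shift cm [-4.534e+01  1.621e+01  4.000e-02] wz first: 0.000
after turn cm [-4.533e+01  1.622e+01  2.000e-02]
```

Emit:
apply_moves(
  deltas=[
    {"x":-4.1,"y":1.47,"z":0,"wx":0,"wy":0,"wz":0,"grip":5.8},
    {"x":-4.1,"y":1.47,"z":0,"wx":0,"wy":0,"wz":0,"grip":5.8},
    {"x":-4.1,"y":1.47,"z":0,"wx":0,"wy":0,"wz":0,"grip":5.8},
    {"x":-4.1,"y":1.47,"z":0,"wx":0,"wy":0,"wz":0,"grip":5.8},
    {"x":-4.1,"y":1.47,"z":0,"wx":0,"wy":0,"wz":0,"grip":5.8},
    {"x":-4.1,"y":1.47,"z":0,"wx":0,"wy":0,"wz":0,"grip":5.8},
    {"x":-4.1,"y":1.47,"z":0,"wx":0,"wy":0,"wz":0,"grip":5.8},
    {"x":-4.1,"y":1.47,"z":0,"wx":0,"wy":0,"wz":0,"grip":5.8},
    {"x":-4.1,"y":1.47,"z":0,"wx":0,"wy":0,"wz":0,"grip":5.8},
    {"x":-4.1,"y":1.47,"z":0,"wx":0,"wy":0,"wz":0,"grip":5.8},
    {"x":-4.1,"y":1.47,"z":0,"wx":0,"wy":0,"wz":0,"grip":5.8},
  ],
)

```text
time_s: 19.9
position: [0.5966, -0.097, 0.1146]
orientation: [3.142, 0.0, 1.495]
ft_force: [1.3, 0.0, -1.2]
grip_width: 0.0621
grasp_force: 25.0
```

Emit:
apply_moves(
  deltas=[
    {"x":0,"y":0,"z":3,"wx":0,"wy":0,"wz":0,"grip":5.8},
    {"x":0,"y":0,"z":3,"wx":0,"wy":0,"wz":0,"grip":5.8},
    {"x":0,"y":0,"z":0,"wx":0,"wy":0,"wz":0,"grip":5.8},
    {"x":0,"y":0,"z":0,"wx":0,"wy":0,"wz":0,"grip":5.8},
  ],
)

```text
time_s: 20.3
position: [0.5964, -0.0946, 0.0549]
orientation: [-3.141, -0.0, 1.496]
ft_force: [0.4, -0.2, -1.3]
grip_width: 0.0617
grasp_force: 25.0
```

```bash
python3 -c "
from h import *
go(.5962,-.0977,.026,1.495)
b=cap('side');save(b,'n10.png',(225,160,325,240),6)"
```

```text
t 20.3 pos [ 0.5964 -0.0946  0.0549] rpy [-3.141 -0.     1.496] grip 0.0617 f 25.0 ft [ 0.4 -0.2 -1.3] q7 -0.34
tool shift cm [-0.31  0.01  2.89] wz first: 0.001
after turn cm [-0.31  0.01  2.89]
```

View pics/n10.png

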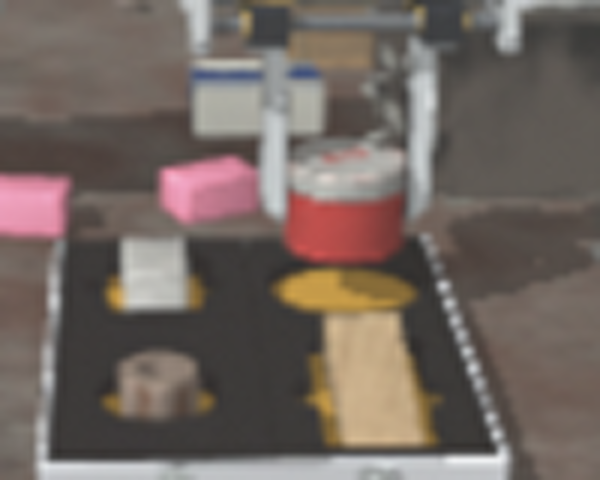

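The tin hangs level at (345,210) over the large pocket at (345,290). Next I lower, release and retreat.

Emit:
apply_moves(
  deltas=[
    {"x":-0.3,"y":0,"z":1.4,"wx":0,"wy":0,"wz":0,"grip":5.8},
    {"x":0,"y":0,"z":1.5,"wx":0,"wy":0,"wz":0,"grip":5.8},
    {"x":0,"y":0,"z":0,"wx":0,"wy":0,"wz":0,"grip":5.8},
    {"x":0,"y":0,"z":0,"wx":0,"wy":0,"wz":0,"grip":8.8},
    {"x":0,"y":0,"z":0,"wx":0,"wy":0,"wz":0,"grip":8.8},
    {"x":0,"y":0,"z":0,"wx":0,"wy":0,"wz":0,"grip":8.8},
    {"x":0,"y":0,"z":0,"wx":0,"wy":0,"wz":0,"grip":8.8},
    {"x":0,"y":0,"z":-3,"wx":0,"wy":0,"wz":0,"grip":8.8},
    {"x":0,"y":0,"z":-4,"wx":0,"wy":0,"wz":0,"grip":8.8},
    {"x":0,"y":0,"z":-5,"wx":0,"wy":0,"wz":0,"grip":8.8},
    {"x":0,"y":0,"z":-3,"wx":0,"wy":0,"wz":0,"grip":8.8},
    {"x":4,"y":-2,"z":0,"wx":0,"wy":0,"wz":0,"grip":8.8},
  ],
)

```text
time_s: 21.55
position: [0.5826, -0.0611, 0.1798]
orientation: [3.135, 0.002, 1.488]
ft_force: [0.0, 1.5, 0.1]
grip_width: 0.0879
grasp_force: 0.0
```

Emit:
apply_moves(
  deltas=[
    {"x":4.5,"y":-0.5,"z":0,"wx":0,"wy":0,"wz":0,"grip":8.8},
    {"x":4.5,"y":-0.5,"z":0,"wx":0,"wy":0,"wz":0,"grip":8.8},
    {"x":4.5,"y":-0.5,"z":0,"wx":0,"wy":0,"wz":0,"grip":8.8},
    {"x":4.5,"y":-0.5,"z":0,"wx":0,"wy":0,"wz":0,"grip":8.8},
    {"x":4.5,"y":-0.5,"z":0,"wx":0,"wy":0,"wz":0,"grip":8.8},
    {"x":4.5,"y":-0.5,"z":0,"wx":0,"wy":0,"wz":0,"grip":8.8},
    {"x":0,"y":0,"z":0,"wx":0,"wy":0,"wz":0,"grip":8.8},
    {"x":0,"y":0,"z":0,"wx":0,"wy":0,"wz":0,"grip":8.8},
  ],
)

```text
time_s: 22.35
position: [0.5695, 0.216, 0.1755]
orientation: [-3.141, -0.0, 1.497]
ft_force: [0.4, -0.6, -0.7]
grip_width: 0.0879
grasp_force: 0.0
```

```bash
python3 -c "
from h import *
go(.5,.2,.2)
cs=[cap('top') for _ in range(4)];b=cap('side');a=cs[0]
A=cv2.resize(a['image'][150:245,240:355],(470,388),interpolation=2);B=cv2.resize(b['image'][175:243,229:314],(485,388),interpolation=2)
cv2.imwrite('pics/n11.png',cv2.resize(np.hstack([A,B]),(800,325))[...,::-1])
W=np.median([cloud(c) for c in cs],0)
# expected tops: plane fit in top-face regions
def fit(n,ctr,r):
    d=np.hypot(W[...,0]-ctr[0],W[...,1]-ctr[1]);P=W[(d<r)]; P=P[P[:,2]>.012]
    A=np.c_[P[:,:2]-ctr,np.ones(len(P))];k=np.linalg.lstsq(A,P[:,2],rcond=None)[0];print(n,len(P),k.round(3))
fit('tin',(.5962,-.0977),.025);fit('block',(.4971,-.0897),.013);fit('wedge',(.5858,-.2276),.016);fit('nut',(.4861,-.2185),.018)"
```

```text
t 22.4 pos [0.5695 0.216  0.1755] rpy [-3.141 -0.     1.497] grip 0.0879 f 0.0 ft [ 0.4 -0.6 -0.7] q7 -0.81
tool shift cm [-2.11 -6.81 -2.45] 
tin 221 [-0.003  0.003  0.056]
block 60 [0.005 0.013 0.035]
wedge 83 [0.012 0.203 0.025]
nut 86 [-0.01   0.034  0.03 ]
```

View pics/n11.png

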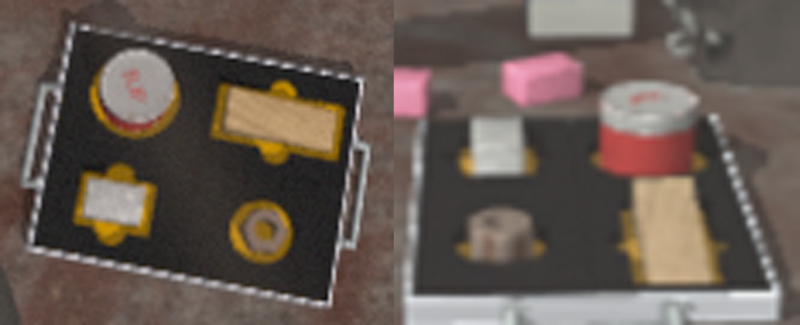

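All four items sit in their pockets: tin (138,90), wedge (280,122), block (113,200) and nut (262,230). Their measured top heights and slopes match what flat seating should give, so I hand in.

```bash
python3 -c "
from plant import manip
print(manip.hand_in())"
```

```text
the job is handed in; nothing more can be done
None
```

I put the nut, block, wedge and tin back in their own pockets and handed the job in at about 22 s; the last pictures and depth readings show all four lying flat, but the hand-in returned no verdict.

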